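# Lay the last lamina in the cam jig

## Task

Dry run of a laminated blank: put the loose lamina from the white glue board on top of the three in the lay-up jig. It is too thin to pick up off the board, so slide it out over whichever end of the board is not blocked by the lathe chuck, still lying flat and overhanging by at least 30 mm, then take hold of it there, leaving the chuck where it stands. Lay it between fence and cam with its ends level with the others and let go of it, then swing the cam lever fully shut so that all four are pushed home against the fence.

Things in the scene. Friction and masses are not known exactly. Their poses are not given: they have to be found in the camera images.
- loose_lamina: the dark thin wooden lamina, 60 (x) by 170 (y) by 3 mm, 30 g; origin at the centre of its underside, y along its length. It lies flat on the glue board, roughly along it; too thin to grip while flat on the board, it slides when a fingertip presses on it
- glue_board: white melamine-faced board on two bearers, fixed to the bench; 160 (x) by 210 (y) mm, top face 50 mm above the bench. Origin under its centre on the bench; y runs along its length, its two ends are at y = +105 and -105 mm. Beyond its ends there is only the bench 50 mm lower
- chuck: heavy four-jaw lathe chuck, black, 107 mm across and 108 mm tall, standing on the bench close beyond one end of the glue board (which end varies), 20 to 30 mm clear of it. Origin under its centre
- tape_roll: roll of masking tape lying flat, 103 mm across, 25 mm high, beyond the other end of the glue board, below the level of the board's top. Origin under its centre
- jig: lay-up jig fixed to the bench: plywood base 170 (x) by 80 (y) by 30 mm; origin on the bench under the middle of a lamina that is home. The laminae lie along its y, their ends stand out 45 mm beyond the base on both sides. On the far side (+x) is the fence, 76 mm long in y, 20 mm above the bed, its face at x = +30 mm; on the near side (-x) is the cam lever
- jig_bed (a point): point on the bed (top of the jig's base, 30 mm above the bench) over the jig's origin. With the cam open the 60 mm wide laminae have 6 to 7 mm of play between fence and cam (middle of the lamina from x = 0 to about -6 mm)
- lamina0: light thin wooden lamina, 60 (x) by 170 (y) by 3 mm, 30 g; origin at the centre of its underside, y along its length; lowest of the stack, loose on the bed of the jig (30 mm above the bench), 1 to 4 mm short of the fence
- lamina1: dark thin wooden lamina, 60 (x) by 170 (y) by 3 mm, 30 g; origin at the centre of its underside, y along its length; second of the stack, loose on the lowest one
- lamina2: light thin wooden lamina, 60 (x) by 170 (y) by 3 mm, 30 g; origin at the centre of its underside, y along its length; top one of the stack of three: its upper face is 39 mm above the bench
- cam (a joint): eccentric cam lever lying level on the bed, turns about an upright bolt: 0 = open, 1.70 = shut at its stop (rad), anticlockwise from above. Stays where it is left; its end moves with about 1 N, a few N as its waxed cam pushes the laminae. The lever is 20 mm wide; at 0 it points 170 degrees from the jig's +x (anticlockwise; to the robot), at 1.70 along the jig's -y
- cam_pivot (a point): axis of the lever's bolt, at x = -56.2 mm, y = 0 of the jig, at mid-height of the lever (40 mm above the bench). The lever reaches 92 mm from here; wood from 32 to 48 mm above the bench, washer and bolt head to 56 mm
- cam_handle (a point): middle of the round end of the cam lever, 82.5 mm from the bolt's axis and 10 mm above the bed (40 mm above the bench)

How it is judged:
By the outcome, as a careful person would: the job done as asked, in the order asked, and still so for the second after the job is handed in, with the robot touching nothing.
It also fails if it takes over 59 s, if anything falls off the work surface, if the arm or the gripper's body presses on something with over 40 N, if the wrist force passes 120 N, or if a joint passes its speed limit or range.

## Robot

A 6-joint arm with a two-finger parallel gripper is mounted at the origin on a cart in front of the work surface, level with it; the furniture and walls round the work are solid. World frame = base frame: x ahead of the robot, y to its left, z up, the work surface at z = 0. Lengths are in m, angles in rad, forces in N, time in s.
With the tool pointing down it reaches from about 0.25 to 0.725 m from the base axis. Payload 4 kg.
Tool frame: the origin (TCP) lies at the very end of the fingers, on their centre line; the grasp point (between the pads) lies 19 mm behind it; z points along the fingers, y is the line along which they close (so a half turn about z gives the same grasp; the last joint's range is limited). The gripper opens to 85 mm and grips with 20 to 120 N. Pads are 22 mm wide; open, the fingers measure 114 mm over their backs; the gripper's body (76 mm by 85 mm) begins 54 mm behind the grasp point. The pads swing forward as they close: fully open they stand 13 mm farther back than shut.
Start: joints at [-1.121, 0.241, 0.005, 1.335, 0, 1.571], TCP at [0.217, -0.45, 0.231] pointing down, gripper open.
Joint ranges: [-2.72, 2.72], [-1.05, 1.87], [-1.09, 1.28], [-1.99, 2.15], [-1.42, 1.44], [-3.14, 3.14]. Speed limits (rad/s): [2.79, 2.79, 3.14, 3.14, 3.14, 3.14].

## Interface

Orientations are given as a rotation vector (axis times angle).
In Python, from cell import bot gives the robot as it stands. The module is installed in compiled form; this text tells all that it offers.
- The arm moves only by the shell command python3 -m crank 'ROWS' [FORCE]. ROWS is JSON, a list of rows, each a list of 3 entries, a list of its own where there are three numbers: the shift along the world's x, y, z in cm, then the turn, a rotation vector about the world's x, y, z in units of 6 degrees (1.0 is 6 degrees), then the finger opening in cm, from 0 to 8.54. In form: [[[x, y, z], [wx, wy, wz], hand], ...]. A call has 1 to 8 rows; each row shifts and turns the commanded pose from where the row before left it; what a row does not reach is not made up. A row lasts 1/10 s, in which the tool goes at most 50 mm and 8.59 degrees, less where a joint would pass 70% of its speed; a pose out of reach is approached as far as the arm can. A call with a gripper value outside its range is refused whole. The fingers move at their own pace and stop on an object; FORCE is the grip in N (left out, the last holds). Time passes only in rows, so rows that do not move let the fingers close. It gives the time, the measured TCP pose, the force, the opening and the grip force at its end, in the units of the state.
- bot.get_obs(): the state, without advancing time (a new reading comes with each control period).
- bot.capture(name): name is "side" or "top"; returns a dict with "color" (480x640x3 uint8, blue, green, red), "fx", "fy", "cx", "cy" (pixels), "R" (3x3) and "t" (3): a world point X has camera coordinates R X + t. Camera axes: x right, y down, z forward; pixel columns grow to the right and rows downward; lengths in m; the calibration is good to about 2 mm. A picture is of the moment at which its call begins. There is no depth.
- bot.sign_off(): hands the job in; it is judged then, once.
The state is a dict: "time": time; "joints": joint angles; "qvel": joint speeds; "joint_torque": joint torques, N m; "tcp_pos": TCP position; "ee_rot": TCP orientation; "ft_force": force on the tool from outside, world axes, zero at the start; "moment": the same for the moment, N m; "finger_gap": opening from 0.0 (shut) to 1.0 (fully open); "finger_force": force on a finger pad.
Only numpy, scipy, OpenCV 4.12 (cv2) and the standard library are available. Lean on these libraries where they do the work, as an engineer would, in place of code of your own. Each camera call takes 0.05 s, during which the arm holds its last target. There are 200 camera calls.

## Working session

There is one attempt and no reset: what is moved stays moved. The work goes in short steps, Python scripts to look and compute and a shell command to move; the robot and the scene stay as the last step left them, time stands still between calls to the robot, and variables do not carry over. Pictures are saved under pics/ and viewed, at most 10 in all, crops included, and the job is handed in when it is done.

```bash
mkdir -p pics; cat > h.py <<'E'
import numpy as np, cv2
from cell import bot
def snap(cam,name):
    d=bot.capture(cam); cv2.imwrite(f'pics/{name}.png',d['color']); np.savez(f'pics/{name}.npz',**d); return d
def w(name,u,v,z):
    d=np.load(f'pics/{name}.npz'); r=d['R'].T@np.array([(u-d['cx'])/d['fx'],(v-d['cy'])/d['fy'],1]); c=-d['R'].T@d['t']
    return c+r*(z-c[2])/r[2]
def px(name,X):
    d=np.load(f'pics/{name}.npz'); p=d['R']@np.array(X)+d['t']; return p[0]/p[2]*d['fx']+d['cx'],p[1]/p[2]*d['fy']+d['cy']
def crop(name,x0,y0,x1,y1,k,out):
    i=cv2.imread(f'pics/{name}.png')[y0:y1,x0:x1]; cv2.imwrite(f'pics/{out}.png',cv2.resize(i,None,fx=k,fy=k,interpolation=cv2.INTER_CUBIC))
E
python3 - <<'E'
from h import *
snap('top','t0');snap('side','s0')
o=bot.get_obs();print(o['tcp_pos'],o['ee_rot'],o['finger_gap'],o['time'])
for n in('t0','s0'):
    d=np.load(f'pics/{n}.npz');print(-d['R'].T@d['t'],d['R'][2])
E
```

```text
[ 0.21713032 -0.44976184  0.23050687] [-3.06070681e+00 -7.00133165e-01  6.77027909e-04] 0.999990335763986 0.1
[ 0.32120161 -0.03894607  1.29573752] [ 0.17023168 -0.00433735 -0.98539452]
[-0.27301936  0.80162328  0.70456336] [ 0.59456071 -0.64029966 -0.48632695]
```

View pics/t0.png

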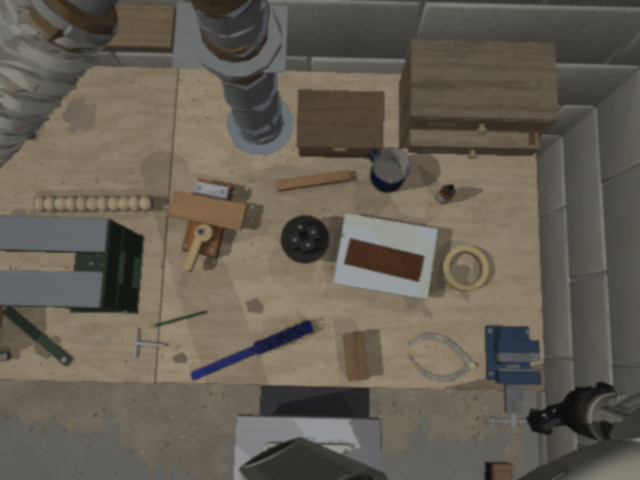

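View pics/s0.png

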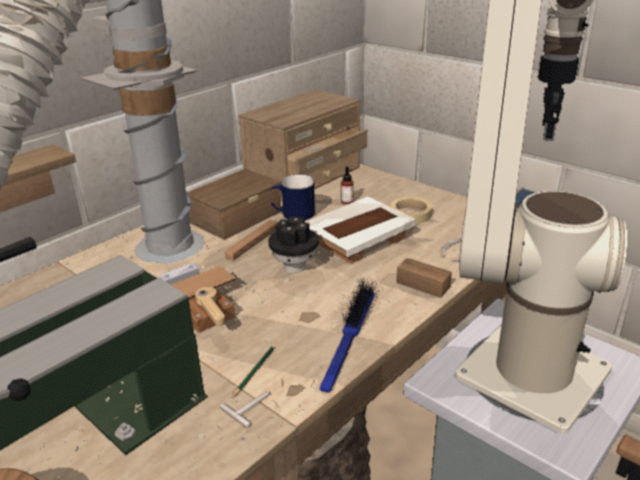

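The top view has +x up and +y left. The chuck (305,238) is at the board's +y end and the tape (466,268) is at its -y end, so the -y end is free. The jig is around (207,215) with the lever pointing down to (190,265). I'll enlarge both areas.

```bash
python3 - <<'E'
from h import *
crop('t0',325,205,495,310,4.6,'c1'); crop('t0',155,170,265,280,5.4,'c2')
E
```

```text
(no output)
```

View pics/c1.png

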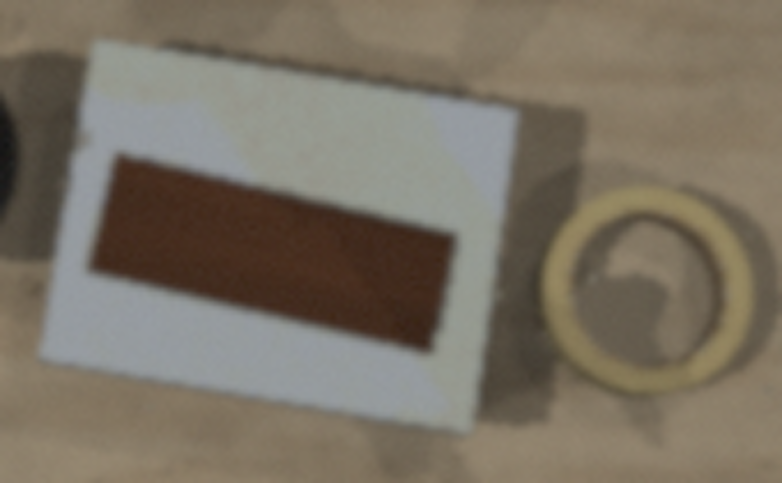

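View pics/c2.png

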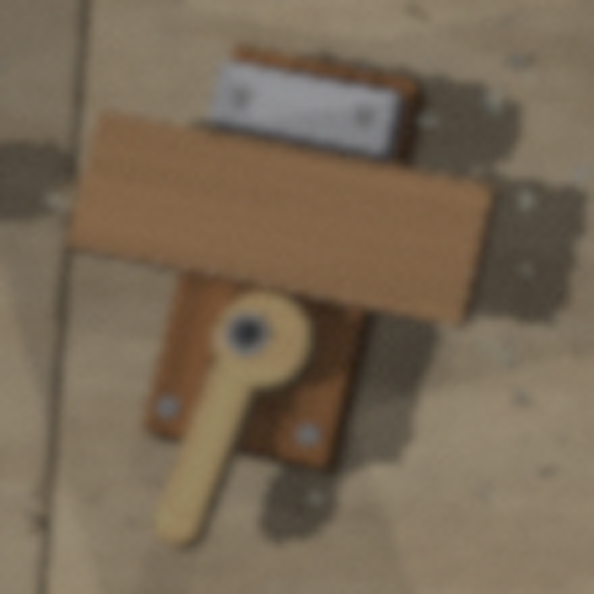

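```bash
python3 - <<'E'
from h import *
np.set_printoptions(precision=4,suppress=True)
f1=lambda p,z:w('t0',325-.5+.5/4.6+p[0]/4.6,205-.5+.5/4.6+p[1]/4.6,z)
f2=lambda p,z:w('t0',155-.4+p[0]/5.4,170-.4+p[1]/5.4,z)
def rect(c,n):
    c=np.array(c)[:,:2]; m=c.mean(0); ya=(c[0]+c[3]-c[1]-c[2])/2; xa=(c[0]+c[1]-c[2]-c[3])/2
    print(n,m,'len',np.linalg.norm(ya),np.linalg.norm(xa),'yaw',np.degrees(np.arctan2(-ya[0],ya[1])),np.degrees(np.arctan2(xa[1],xa[0])))
rect([f1(p,.053) for p in[(118,155),(456,235),(430,352),(90,270)]],'loose')
rect([f1(p,.050) for p in[(93,40),(518,108),(472,434),(40,360)]],'board')
print('tape',f1((648,289),.025),'chuck',w('t0',305,238,.1))
rect([f2(p,.039) for p in[(100,113),(492,185),(463,322),(70,248)]],'stack')
rect([f2(p,.050) for p in[(225,62),(402,92),(390,155),(210,123)]],'fence')
print('bolt',f2((248,332),.056),'handle',f2((178,528),.048))
E
```

```text
loose [ 0.4963 -0.16  ] len 0.16701651463414402 0.05792464824765393 yaw -12.166718474316994 -12.483030620191935
board [ 0.506  -0.1638] len 0.2090563191436993 0.15955435598512252 yaw -8.082701491847375 -8.172282105258558
tape [ 0.4868 -0.3469  0.025 ] chuck [0.5319 0.0139 0.1   ]
stack [0.602  0.2411] len 0.16822275478673077 0.05927354631639061 yaw -9.261812721957888 -8.50047134038823
fence [0.6463 0.2308] len 0.07610608358347899 0.027127198610042272 yaw -8.615143674569154 -8.552713627873068
bolt [0.5494 0.2479 0.056 ] handle [0.4687 0.2731 0.048 ]
```

Everything matches the given sizes: the board measures 209×160 mm and the fence 76 mm. Lamina yaw is -12.3°, board -8.1°, jig -8.6°. I'll go above the lamina with the fingers 4 cm apart, across its width, and slide it towards -y.

```bash
python3 -m crank '[[[2.4,2.6,-1],[0,0,0.72],4],[[2.4,2.6,-1],[0,0,0.72],4],[[2.4,2.6,-1],[0,0,0.72],4],[[2.4,2.6,-1],[0,0,0.72],4],[[2.4,2.6,-1],[0,0,0.72],4],[[2.4,2.6,-1],[0,0,0.72],4],[[2.4,2.6,-1],[0,0,0.72],4],[[2.4,2.6,-1],[0,0,0.72],4]]' 40; python3 -m crank '[[[2.3,2.5,-1.5],[0,0,0.72],4],[[2.3,2.5,-1.5],[0,0,0.72],4],[[2.3,2.5,-1.5],[0,0,0.72],4],[[2.2,2.6,-1.5],[0,0,0.73],4],[[0,0,0],[0,0,0],4],[[0,0,0],[0,0,0],4]]'
```

```text
time: 0.9
tcp_pos: [0.4099, -0.2409, 0.1506]
ee_rot: [-2.713, -1.583, 0.001]
ft_force: [0.3, 0.4, 0.5]
finger_gap: 0.471
finger_force: 0.0
time: 1.5
tcp_pos: [0.4999, -0.1405, 0.0904]
ee_rot: [-2.445, -1.97, 0.003]
ft_force: [-0.2, -0.3, -0.5]
finger_gap: 0.469
finger_force: 0.0
```

```bash
python3 -m crank '[[[0,0,-1.8],[0,0,0],4],[[0,0,-1.8],[0,0,0],4],[[0,0,0],[0,0,0],4]]'; for i in 1 ; do python3 -m crank '[[[0,0,-0.2],[0,0,0],4],[[0,0,0],[0,0,0],4]]'; python3 -m crank '[[[0,0,-0.1],[0,0,0],4],[[0,0,0],[0,0,0],4]]';python3 -m crank '[[[0,0,-0.1],[0,0,0],4],[[0,0,0],[0,0,0],4]]'; done
```

```text
time: 1.8
tcp_pos: [0.4978, -0.1418, 0.0537]
ee_rot: [-2.447, -1.965, 0.005]
ft_force: [-0.3, 0.2, 0.0]
finger_gap: 0.467
finger_force: 0.0
time: 2.0
tcp_pos: [0.5007, -0.142, 0.0542]
ee_rot: [2.447, 1.968, 0.001]
ft_force: [-0.2, 0.2, 0.9]
finger_gap: 0.463
finger_force: 0.0
time: 2.2
tcp_pos: [0.5008, -0.1415, 0.053]
ee_rot: [2.447, 1.969, 0.001]
ft_force: [0.4, 0.1, 0.2]
finger_gap: 0.467
finger_force: 0.0
time: 2.4
tcp_pos: [0.5007, -0.1414, 0.0516]
ee_rot: [2.447, 1.97, 0.001]
ft_force: [0.3, -0.3, 1.7]
finger_gap: 0.466
finger_force: 0.5
```

```bash
python3 -m crank '[[[0,0,-0.1],[0,0,0],4],[[0,0,0],[0,0,0],4]]'|grep -E 'tcp|ft';python3 -m crank '[[[0,0,-0.1],[0,0,0],4],[[0,0,0],[0,0,0],4]]'|grep -E 'tcp|ft'
```

```text
tcp_pos: [0.5007, -0.1414, 0.0515]
ft_force: [-2.1, -0.6, 7.7]
tcp_pos: [0.5007, -0.1413, 0.0515]
ft_force: [-3.7, 1.7, 14.5]
```

```bash
python3 -m crank '[[[-0.05,-0.35,0],[0,0,0],4],[[-0.07,-0.5,0],[0,0,0],4],[[-0.07,-0.5,0],[0,0,0],4],[[-0.07,-0.5,0],[0,0,0],4]]'|grep -E 'tcp|ft';python3 -m crank '[[[-0.1,-0.7,0],[0,0,0],4],[[-0.1,-0.7,0],[0,0,0],4],[[-0.1,-0.7,0],[0,0,0],4],[[-0.1,-0.7,0],[0,0,0],4],[[-0.1,-0.7,0],[0,0,0],4],[[-0.1,-0.7,0],[0,0,0],4],[[-0.08,-0.5,0],[0,0,0],4],[[0,0,0],[0,0,0],4]]'|grep -E 'tcp|ft'
python3 - <<'E'
from h import *
snap('top','t1'); crop('t1',325,195,495,310,4.6,'c3')
E
```

```text
tcp_pos: [0.4999, -0.1582, 0.0516]
ft_force: [-0.1, 6.1, 12.0]
tcp_pos: [0.4931, -0.2064, 0.0516]
ft_force: [0.6, 3.4, 11.5]
```

View pics/c3.png

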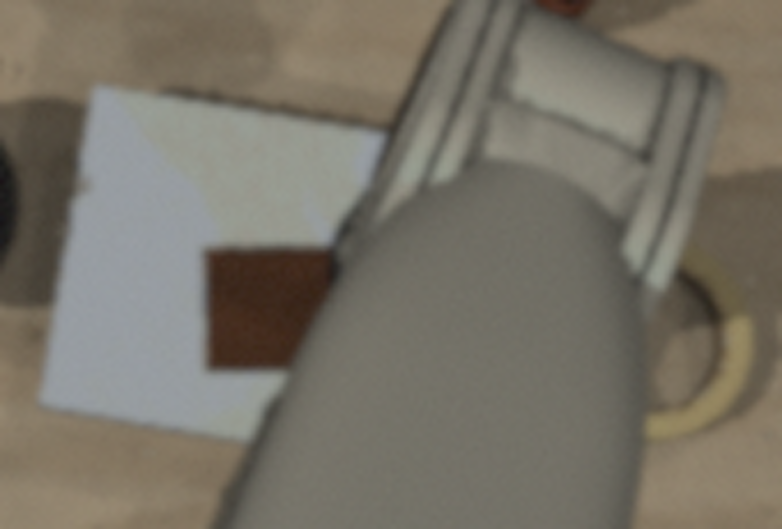

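The lamina slid about 50 mm but turned to roughly 0° yaw, with its +y end edge at crop x≈208. I'll lift clear and measure it again.

```bash
python3 -m crank '[[[0,0,2],[0,0,0],4],[[-3,3,3],[0,0,0],4],[[-4,3,1],[0,0,0],4],[[-4,3,1],[0,0,0],4],[[-4,3,1],[0,0,0],4],[[0,0,0],[0,0,0],4]]'|grep -E 'tcp|ft'
python3 - <<'E'
from h import *
snap('top','t2'); a=cv2.imread('pics/t2.png')[195:310,325:495]
snap('side','s2'); b=cv2.imread('pics/s2.png')[170:285,280:450]
cv2.imwrite('pics/c4.png',cv2.resize(np.vstack([a,b]),None,fx=2.6*1.8/1.8,fy=2.6,interpolation=cv2.INTER_CUBIC))
E
```

```text
tcp_pos: [0.3386, -0.0868, 0.1276]
ft_force: [0.0, -0.8, -0.7]
```

View pics/c4.png

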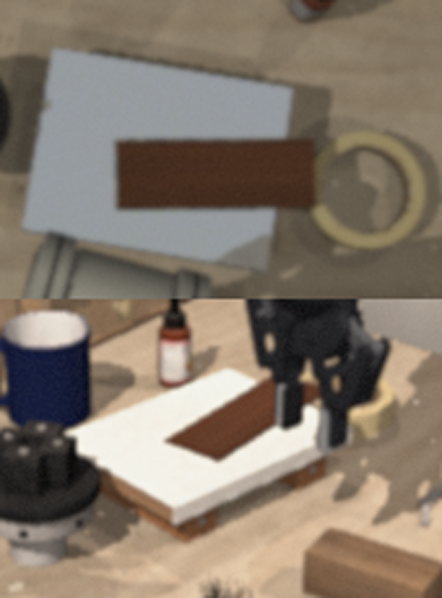

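The lamina lies flat, with corners in the upper crop at (117,142), (315,139), (314,208) and (118,209). The board edge is at x≈281, so the overhang is about 30 mm. I'll segment the lamina to measure it more accurately.

```bash
cat >> h.py <<'E'
def dark(name,z,x0,y0,x1,y1):
    i=cv2.imread(f'pics/{name}.png')[y0:y1,x0:x1].astype(int); b,g,r=i[...,0],i[...,1],i[...,2]
    m=((r-b>18)&(r<105)&(r>1.6*g)).astype(np.uint8)
    n,l,s,c=cv2.connectedComponentsWithStats(m); k=1+np.argmax(s[1:,4]); ys,xs=np.nonzero(l==k)
    P=np.array([w(name,u+x0,v+y0,z)[:2] for u,v in zip(xs,ys)]).astype(np.float32)
    (cx,cy),(a,bb),an=cv2.minAreaRect(P*1000); B=cv2.boxPoints(((cx,cy),(a,bb),an))
    e=B[1]-B[0],B[2]-B[1]; L=max(e,key=np.linalg.norm); L=L*np.sign(L[1])
    return np.array([cx,cy]),P.mean(0)*1000,(a,bb),np.degrees(np.arctan2(-L[0],L[1]))
E
python3 - <<'E'
from h import *
for n in('t0','t2'):
    r=dark(n,.053,325,205,450,300);print(r)
    d=r[0]-[506,-163.8];th=np.radians(r[3]);ya=np.array([.1408,.99]);la=np.array([-np.sin(th),np.cos(th)]);xa=np.array([.99,-.1408]);lx=np.array([la[1],-la[0]])
    print('overhang of corners',[-(d-85*la+s*30*lx)@ya-105 for s in(1,0,-1)])
E
```

```text
(array([ 483.33389282, -173.33622742]), array([ 483.54523, -172.89304], dtype=float32), (2.221928119659424, 4.457258701324463), np.float32(1.4233705))
overhang of corners [np.float64(-13.501442082357414), np.float64(-8.540998992919938), np.float64(-3.5805559034824483)]
(array([ 496.91641235, -208.88093567]), array([ 497.2118 , -209.01207], dtype=float32), (2.099444627761841, 9.153331756591797), np.float32(19.864227))
overhang of corners [np.float64(1.921061458206168), np.float64(15.985569952392567), np.float64(30.050078446578965)]
```

```bash
sed -i 's/m=((r-b>18).*/m=((r-b>12)\&(r<110)\&(r>1.35*g)).astype(np.uint8)/' h.py; python3 - <<'E'
from h import *
print(cv2.imread('pics/t2.png')[262,400:404],cv2.imread('pics/t0.png')[260,380:383])
for n in('t0','t2'):
    r=dark(n,.053,335,205,460,300);print(r)
    d=r[1]-[506,-163.8];th=np.radians(r[3]);ya=np.array([.1408,.99]);la=np.array([-np.sin(th),np.cos(th)]);lx=np.array([la[1],-la[0]])
    print('overhang of corners',[-(d-85*la+s*30*lx)@ya-105 for s in(1,0,-1)])
E
```

```text
[[31 46 72]
 [29 47 71]
 [32 46 72]
 [29 46 73]] [[32 46 72]
 [31 47 72]
 [31 48 73]]
(array([ 496.29025269, -159.55557251]), array([ 496.28854, -159.45732], dtype=float32), (162.60299682617188, 53.449623107910156), np.float32(-12.443623))
overhang of corners [np.float64(-20.90489011497499), np.float64(-23.179840417480477), np.float64(-25.45479071998598)]
(array([ 493.35067749, -213.28482056]), array([ 493.24033, -213.44019], dtype=float32), (55.729427337646484, 164.67332458496094), np.float32(1.4160551))
overhang of corners [np.float64(24.812220287322987), np.float64(29.76888570556639), np.float64(34.725551123809794)]
```

```bash
python3 -m crank '[[[4,-2.7,0],[0,0,0],0],[[4,-2.7,0],[0,0,0],0],[[4,-2.7,0],[0,0,0],0],[[4.1,-2.7,-1],[0,0,0],0],[[0,0,-3],[0,0,0],0],[[0,0,-2.6],[0,0,0],0],[[0,0,0],[0,0,0],0],[[0,0,0],[0,0,0],0]]'; for i in 1; do python3 -m crank '[[[0,0,-0.3],[0,0,0],0],[[0,0,-0.2],[0,0,0],0],[[0,0,0],[0,0,0],0]]'|grep -E 'tcp|ft';python3 -m crank '[[[0,0,-0.2],[0,0,0],0],[[0,0,0],[0,0,0],0]]'|grep -E 'tcp|ft'; done
```

```text
time: 5.55
tcp_pos: [0.5056, -0.1981, 0.0608]
ee_rot: [-2.447, -1.969, 0.001]
ft_force: [0.6, -1.1, 1.2]
finger_gap: -0.004
finger_force: 0.0
tcp_pos: [0.5059, -0.1977, 0.0576]
ft_force: [0.8, -0.2, -0.3]
tcp_pos: [0.5054, -0.1976, 0.0549]
ft_force: [-1.3, 0.1, -0.1]
```

```bash
python3 -m crank '[[[-0.4,0,-0.2],[0,0,0],0],[[0,0,0],[0,0,0],0]]'|grep -E 'tcp|ft';python3 -m crank '[[[0,0,-0.2],[0,0,0],0],[[0,0,0],[0,0,0],0]]'|grep -E 'tcp|ft'
```

```text
tcp_pos: [0.5018, -0.1978, 0.0531]
ft_force: [0.6, -0.7, 2.4]
tcp_pos: [0.5018, -0.1978, 0.053]
ft_force: [-3.2, 1.4, 15.2]
```

```bash
python3 -m crank '[[[-0.03,-0.3,-0.05],[0,0,0],0],[[-0.03,-0.4,0],[0,0,0],0],[[-0.03,-0.4,0],[0,0,0],0],[[-0.03,-0.4,0],[0,0,0],0],[[0,-0.3,0],[0,0,0],0],[[0,0,0],[0,0,0],0]]'|grep -E 'tcp|ft'
python3 -m crank '[[[0,0,2],[0,0,0],8.5],[[-3,3,3],[0,0,0],8.5],[[-4,3,1],[0,0,0],8.5],[[-4,3,1],[0,0,0],8.5],[[-4,3,1],[0,0,0],8.5],[[0,0,0],[0,0,0],8.5]]'|grep -E 'tcp|ft|gap'
python3 - <<'E'
from h import *
for n in('t3',):
    snap('top',n)
    r=dark(n,.053,335,205,460,300);print(r)
    d=r[1]-[506,-163.8];th=np.radians(r[3]);ya=np.array([.1408,.99]);la=np.array([-np.sin(th),np.cos(th)]);lx=np.array([la[1],-la[0]])
    print('overhang of corners',[-(d-85*la+s*30*lx)@ya-105 for s in(1,0,-1)])
    print('grip point',r[1]-69*la)
E
```

```text
tcp_pos: [0.5025, -0.2143, 0.053]
ft_force: [-0.5, 7.0, 14.5]
tcp_pos: [0.3471, -0.0955, 0.1282]
ft_force: [-0.5, -0.1, 0.2]
finger_gap: 0.991
(array([ 493.7326355 , -228.79171753]), array([ 493.39798, -229.42282], dtype=float32), (55.72679901123047, 164.73658752441406), np.float32(1.4161056))
overhang of corners [np.float64(40.612795092558855), np.float64(45.56948665161133), np.float64(50.52617821066377)]
grip point [ 495.10318 -298.40173]
```

```bash
python3 - <<'E'
from h import *
i=cv2.imread('pics/t3.png')[205:300,335:460].astype(int); b,g,r=i[...,0],i[...,1],i[...,2]
m=((r-b>12)&(r<110)&(r>1.35*g)).astype(np.uint8);n,l,s,c=cv2.connectedComponentsWithStats(m);k=1+np.argmax(s[1:,4]);ys,xs=np.nonzero(l==k)
P=np.array([w('t3',u+335,v+205,.053)[:2] for u,v in zip(xs,ys)]);v=np.linalg.eigh(np.cov(P.T))[1][:,1];print(P.mean(0),np.degrees(np.arctan(-v[0]/v[1])))
E
python3 -m crank '[[[2.5,-3.4,0],[0,0,0.75],8.5],[[2.5,-3.4,0],[0,0,0.75],8.5],[[2.5,-3.4,0],[0,0,0.75],8.5],[[2.5,-3.4,0],[0,0,0],8.5],[[2.5,-3.4,0],[0,0,0],8.5],[[2.3,-3.2,-2],[0,0,0],8.5],[[0,0,0],[0,0,0],8.5],[[0,0,0],[0,0,0],8.5]]'|grep -E 'tcp|ft|ee'
```

```text
[ 0.49339807 -0.22942276] 0.6642338769661857
tcp_pos: [0.5012, -0.3013, 0.1057]
ee_rot: [-2.197, -2.239, 0.002]
ft_force: [-0.0, 0.3, -0.4]
```

```bash
python3 -m crank '[[[-0.65,0.3,-1.5],[0,0,0],8.5],[[0,0,-2],[0,0,0],8.5],[[0,0,-1.7],[0,0,0],8.5],[[0,0,-0.9],[0,0,0],8.5],[[0,0,0],[0,0,0],8.5],[[0,0,0],[0,0,0],8.5]]'|grep -E 'tcp|ft|ee'
```

```text
tcp_pos: [0.4956, -0.2975, 0.0484]
ee_rot: [2.197, 2.244, 0.0]
ft_force: [0.3, 0.0, 0.0]
```

```bash
python3 -m crank '[[[-0.1,0,-0.6],[0,0,0],8.5],[[0,0,0],[0,0,0],8.5],[[0,0,0],[0,0,0],7],[[0,0,0],[0,0,0],6.4]]' 40|grep -E 'tcp|ft|gap'
python3 -m crank '[[[0,0,0],[0,0,0],5],[[0,0,0],[0,0,0],5],[[0,0,0],[0,0,0],5],[[0,0,0],[0,0,0],5],[[0,0,0],[0,0,0],5],[[0,0,0],[0,0,0],5]]' 40|grep -E 'tcp|ft|gap|fing'
```

```text
tcp_pos: [0.4943, -0.2976, 0.0417]
ft_force: [0.1, -0.2, -0.2]
finger_gap: 0.75
tcp_pos: [0.4943, -0.2976, 0.0416]
ft_force: [-0.8, -0.1, 3.5]
finger_gap: 0.684
finger_force: 42.3
```

```bash
python3 -m crank '[[[0,0,0.3],[0,0,0],5],[[0,0,0.7],[0,0,0],5],[[0,0,1],[0,0,0],5],[[0,0,1.5],[0,0,0],5],[[0,0,2],[0,0,0],5],[[0,0,2],[0,0,0],5],[[0,0,1.5],[0,0,0],5],[[0,0,0],[0,0,0],5]]' 40|grep -E 'tcp|ft|gap|fing'
python3 - <<'E'
from h import *
snap('top','t4');a=cv2.imread('pics/t4.png')[195:310,325:495]
snap('side','s4'); b=cv2.imread('pics/s4.png')[130:285,280:450]
cv2.imwrite('pics/c5.png',cv2.resize(np.vstack([a,b]),None,fx=2.2,fy=2.2,interpolation=cv2.INTER_CUBIC))
E
```

```text
tcp_pos: [0.4959, -0.2985, 0.1347]
ft_force: [0.5, -0.1, -0.8]
finger_gap: 0.683
finger_force: 42.8
```

View pics/c5.png

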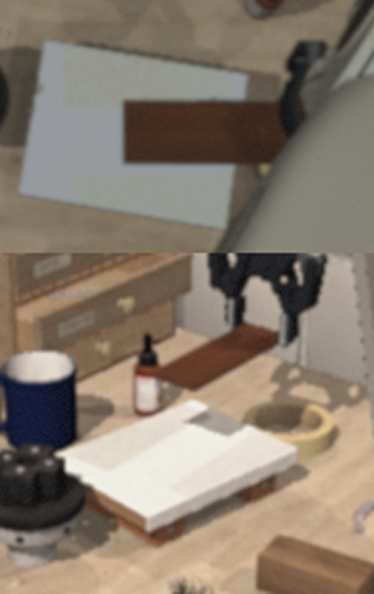

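The lamina is held level by its edges near the -y end, clear of the board. Next I carry it to the jig.

```bash
python3 -m crank '[[[0.3,1,0.8],[0,0,0],5],[[0.6,2.5,1],[0,0,0],5],[[0.7,3.5,0.7],[0,0,-0.2],5],[[0.7,3.5,0],[0,0,-0.2],5],[[0.7,3.5,0],[0,0,-0.2],5],[[0.7,3.5,0],[0,0,-0.2],5],[[0.7,3.5,0],[0,0,-0.2],5],[[0.7,3.5,0],[0,0,-0.2],5]]' 40|grep -E 'tcp|gap|fing'
python3 -m crank '[[[0.7,3.5,0],[0,0,-0.2],5],[[0.7,3.5,0],[0,0,-0.24],5],[[0.7,3.5,0],[0,0,0],5],[[0.7,3.5,0],[0,0,0],5],[[0.7,3.5,0],[0,0,0],5],[[0.7,3.5,0],[0,0,0],5],[[0.6,3.0,0],[0,0,0],5],[[0,0,0],[0,0,0],5]]' 40|grep -E 'tcp|gap|fing|ee'
```

```text
tcp_pos: [0.5446, -0.0502, 0.1559]
finger_gap: 0.682
finger_force: 42.9
tcp_pos: [0.5925, 0.1922, 0.1553]
ee_rot: [-2.376, -2.053, 0.0]
finger_gap: 0.68
finger_force: 42.9
```

```bash
python3 -m crank '[[[-0.1,-1.2,-1.5],[0,0,-0.08],5],[[0,-0.65,-2],[0,0,0],5],[[0,0,-2.5],[0,0,0],5],[[0,0,-2.5],[0,0,0],5],[[0,0,-1.2],[0,0,0],5],[[0,0,0],[0,0,0],5],[[0,0,0],[0,0,0],5]]' 40|grep -E 'tcp|gap|ee'
python3 - <<'E'
from h import *
snap('top','t5');crop('t5',155,170,265,280,5.4,'c6')
E
```

```text
tcp_pos: [0.5923, 0.1691, 0.0599]
ee_rot: [2.392, 2.037, 0.0]
finger_gap: 0.681
```

View pics/c6.png

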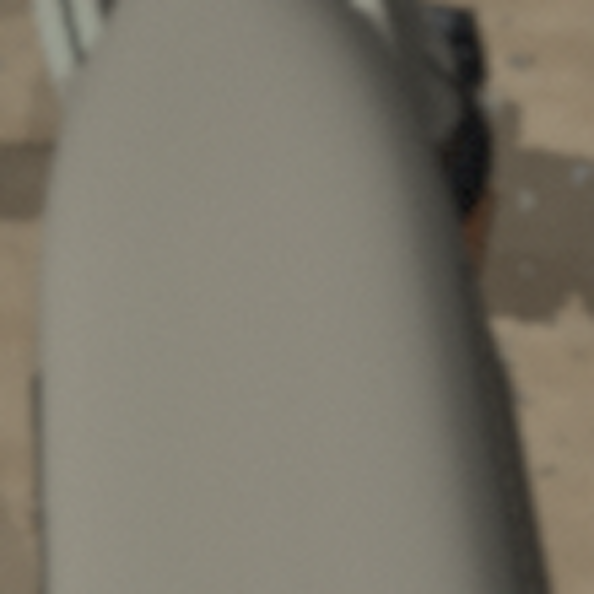

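The arm hides the jig, so I'll place it from the computed position, then back off and check.

```bash
python3 -m crank '[[[-0.07,0.46,-0.5],[0,0,0],5],[[0,0,-0.5],[0,0,0],5],[[0,0,-0.5],[0,0,0],5],[[0,0,0],[0,0,0],5],[[0,0,0],[0,0,0],5]]'|grep -E 'tcp|gap|ee|ft'
```

```text
tcp_pos: [0.5912, 0.1736, 0.0441]
ee_rot: [-2.391, -2.037, 0.001]
ft_force: [0.8, -0.0, -0.6]
finger_gap: 0.68
```

```bash
python3 -m crank '[[[0,0,-0.3],[0,0,0],5],[[0,0,-0.3],[0,0,0],5],[[0,0,-0.2],[0,0,0],5],[[0,0,0],[0,0,0],5],[[0,0,0],[0,0,0],5]]'|grep -E 'tcp|gap|ee|ft'
```

```text
tcp_pos: [0.5914, 0.1736, 0.0363]
ee_rot: [-2.392, -2.037, 0.0]
ft_force: [0.7, -1.1, 0.2]
finger_gap: 0.684
```

```bash
python3 -m crank '[[[0,0,-0.15],[0,0,0],5],[[0,0,0],[0,0,0],5],[[0,0,0],[0,0,0],5]]'|grep -E 'tcp|gap|ft'; python3 -m crank '[[[0,0,-0.15],[0,0,0],5],[[0,0,0],[0,0,0],5],[[0,0,0],[0,0,0],5]]'|grep -E 'tcp|gap|ft'
```

```text
tcp_pos: [0.5914, 0.1736, 0.0349]
ft_force: [0.1, -0.2, -0.2]
finger_gap: 0.68
tcp_pos: [0.5916, 0.1736, 0.0339]
ft_force: [0.2, -0.6, 3.4]
finger_gap: 0.681
```

```bash
python3 -m crank '[[[0,0,0.05],[0,0,0],6.2],[[0,0,0],[0,0,0],6.6],[[0,0,0],[0,0,0],7.2],[[0,0,0],[0,0,0],7.8],[[0,0,0],[0,0,0],8.2],[[0,0,0],[0,0,0],8.2]]'|grep -E 'tcp|gap|ft'; python3 -m crank '[[[0,0,2],[0,0,0],8.2],[[0,0,3],[0,0,0],8.2],[[0,-2,3],[0,0,0],8.2],[[-2,-4,0],[0,0,0],0],[[-2,-4,0],[0,0,0],0],[[-2,-4,0],[0,0,0],0],[[-2,-4,0],[0,0,0],0],[[0,0,0],[0,0,0],0]]'|grep -E 'tcp|gap|time'
python3 - <<'E'
from h import *
snap('top','t6');a=cv2.imread('pics/t6.png')[170:280,155:265]
snap('side','s6');b=cv2.imread('pics/s6.png')[245:345,145:255]
k=lambda i,f:cv2.resize(i,None,fx=f,fy=f,interpolation=cv2.INTER_CUBIC)
cv2.imwrite('pics/c7.png',np.hstack([k(a,3.6),k(cv2.copyMakeBorder(b,0,10,0,0,0),3.6)]))
E
```

```text
tcp_pos: [0.5914, 0.1736, 0.0338]
ft_force: [-0.2, -0.0, 0.6]
finger_gap: 0.964
time: 16.35
tcp_pos: [0.5084, -0.0104, 0.1139]
finger_gap: 0.098
```

View pics/c7.png

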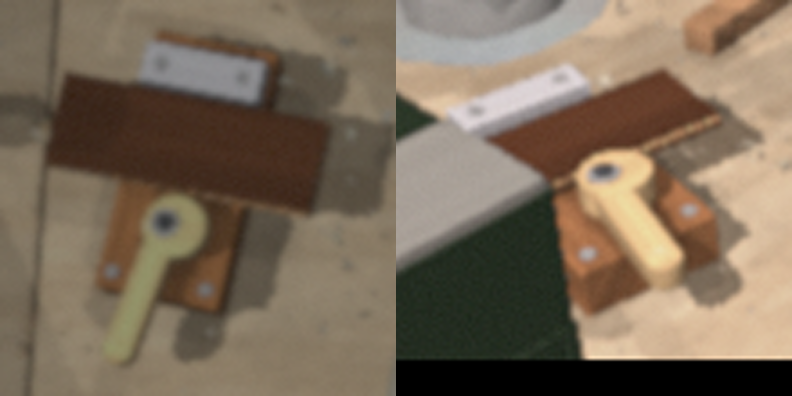

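The lamina lies flat on the stack between the fence and the open cam, with crop corners at (68,74), (330,124), (310,212) and (48,163). I'll measure how level the ends are to sub-pixel with edge profiles.

```bash
python3 - <<'E'
from h import *
print(bot.get_obs()['ft_force'])
th=np.radians(-8.8);ya=np.array([-np.sin(th),np.cos(th)]);xa=np.array([np.cos(th),np.sin(th)]);c=np.array([.602,.2411])
S=np.arange(-.012,.012,.0004)
for n,z in(('t0',.039),('t6',.042),('s0',.039),('s6',.042)):
    im=cv2.GaussianBlur(cv2.imread(f'pics/{n}.png'),(3,3),.7).astype(np.float32)
    def edge(base,dirn,tr,half):
        prof=0; 
        for o in np.linspace(-half,half,25):
            q=np.array([px(n,[*(base+s*dirn+o*tr),z]) for s in S],np.float32)
            prof=prof+cv2.remap(im,q[None,:,0].copy(),q[None,:,1].copy(),cv2.INTER_LINEAR)[0]
        g=np.linalg.norm(np.gradient(prof/25,axis=0),axis=1); k=np.argmax(g[3:-3])+3
        gg=g[max(0,k-6):k+7];return round(1000*(S[max(0,k-6):k+7]*gg).sum()/gg.sum(),2),round(float(g[k]),1)
    print(n,'+y',edge(c+.085*ya,ya,xa,.022),'-y',edge(c-.085*ya,ya,xa,.022),'-x(+y)',edge(c-.03*xa+.06*ya,xa,ya,.015),'-x(-y)',edge(c-.03*xa-.06*ya,xa,ya,.015))
E
```

```text
[ 0.49937422 -0.03789843  0.46188334]
t0 +y (np.float64(3.2), 1.7) -y (np.float64(1.61), 4.2) -x(+y) (np.float64(-1.26), 1.9) -x(-y) (np.float64(-1.66), 3.8)
t6 +y (np.float64(-0.32), 4.4) -y (np.float64(-2.44), 3.2) -x(+y) (np.float64(0.78), 6.1) -x(-y) (np.float64(1.55), 3.9)
s0 +y (np.float64(-5.65), 0.1) -y (np.float64(-3.16), 1.8) -x(+y) (np.float64(-6.43), 4.7) -x(-y) (np.float64(-3.1), 5.3)
s6 +y (np.float64(4.87), 0.1) -y (np.float64(4.31), 8.2) -x(+y) (np.float64(-10.22), 4.9) -x(-y) (np.float64(-0.71), 4.8)
```

```bash
cat > prof.py <<'E'
from h import *
th=np.radians(-8.8);ya=np.array([-np.sin(th),np.cos(th)]);xa=np.array([np.cos(th),np.sin(th)]);c=np.array([.602,.2411])
def go(pairs,S=np.arange(-12,13,1.)):
  print('S ',*S.astype(int))
  for n,z in pairs:
    im=cv2.imread(f'pics/{n}.png').astype(np.float32)
    for e in(1,-1):
        p=0
        for o in np.linspace(-.02,.02,41):
            q=np.array([px(n,[*(c+(e*.085+s/1000)*ya+o*xa),z]) for s in S],np.float32)
            p=p+cv2.remap(im,q[None,:,0].copy(),q[None,:,1].copy(),cv2.INTER_LINEAR)[0]/41
        print(n,'%+d'%e,'R',*p[:,2].astype(int)); print('      R-B',*(p[:,2]-p[:,0]).astype(int))
E
python3 -c "
from prof import *
go([('t0',.039),('t6',.042),('s0',.039),('s6',.042)])"
```

```text
S  -12 -11 -10 -9 -8 -7 -6 -5 -4 -3 -2 -1 0 1 2 3 4 5 6 7 8 9 10 11 12
t0 +1 R 128 128 128 128 128 128 128 127 127 127 126 124 121 118 114 109 105 101 98 96 95 95 95 94 94
      R-B 56 56 56 56 56 56 56 56 56 55 53 50 46 42 37 33 30 27 25 24 24 23 23 22 22
t0 -1 R 78 78 78 78 78 77 76 75 73 72 72 76 83 93 102 111 117 121 124 125 125 125 126 126 126
      R-B 19 19 19 19 19 19 19 19 19 21 23 27 33 38 43 48 51 53 54 54 55 55 55 55 55
t6 +1 R 58 58 58 58 58 58 59 59 60 62 65 70 77 83 88 92 94 94 94 94 95 95 95 95 95
      R-B 32 32 32 32 32 32 31 31 30 30 29 28 27 27 26 26 25 24 24 23 23 23 22 23 23
t6 -1 R 89 90 90 90 90 88 87 84 80 76 71 67 65 65 65 66 67 68 68 69 69 68 68 68 68
      R-B 22 22 22 22 22 22 22 22 22 22 22 24 26 29 32 34 36 37 38 38 38 38 38 38 38
s0 +1 R 161 161 161 161 161 161 161 161 162 161 161 161 161 161 161 161 161 161 161 160 161 161 161 161 161
      R-B 16 16 16 16 16 16 16 16 16 16 16 15 15 16 16 16 16 16 16 16 16 16 16 16 16
s0 -1 R 183 183 183 184 183 183 181 179 177 174 171 168 167 167 168 170 171 173 174 174 175 175 175 175 175
      R-B 49 49 49 49 49 49 49 48 47 46 45 45 46 49 54 59 65 70 74 77 78 79 79 79 79
s6 +1 R 168 168 168 168 168 168 169 169 168 167 168 168 168 168 168 168 168 168 168 168 168 167 167 168 168
      R-B 17 17 17 17 16 16 16 16 16 16 16 16 17 17 16 16 16 17 17 17 17 16 16 16 16
s6 -1 R 193 193 193 193 192 192 191 189 188 186 184 180 176 170 161 149 136 124 113 105 101 99 98 98 98
      R-B 52 52 52 52 52 52 52 51 51 50 50 49 48 47 47 47 48 50 52 55 56 57 58 58 58
```

Side camera profiles put the -y ends level within about 0.5 mm, and the top view shows no exposed light strip at the +y end, so the placement holds. Next I plan the lever push.

```bash
python3 - <<'E'
from h import *
np.set_printoptions(precision=4,suppress=True)
print('vice base',w('t0',142,240,0),w('t0',138,308,0),'jaw',w('t0',108,260,.2))
P=np.array([.5494,.248]);u=lambda a:np.array([np.cos(np.radians(a)),np.sin(np.radians(a))])
prev=None
for j in [170,180,190,200,210,220,230,240,250,260,267.4,270]:
    n=j-90;off=10+11*abs(np.sin(np.radians(n)))+14.5*abs(np.cos(np.radians(n)))
    q=P+.064*u(j-8.6)+off/1000*u(n-8.6)
    print(j,q,'' if prev is None else (q-prev)*100); prev=q
o=bot.get_obs();print(o['tcp_pos'],o['joints'])
E
```

```text
vice base [0.5353 0.3944 0.    ] [0.3792 0.3908 0.    ] jaw [0.4613 0.3901 0.2   ]
170 [0.4962 0.2905] 
180 [0.4893 0.2783] [-0.6931 -1.221 ]
190 [0.4848 0.2698] [-0.4411 -0.8554]
200 [0.4817 0.2601] [-0.3186 -0.9633]
210 [0.48   0.2496] [-0.162  -1.0569]
220 [0.4803 0.2383] [ 0.0274 -1.1239]
230 [0.4828 0.2268] [ 0.2442 -1.1526]
240 [0.4875 0.2155] [ 0.4786 -1.1326]
250 [0.4947 0.2049] [ 0.7173 -1.0568]
260 [0.5042 0.1957] [ 0.9447 -0.9223]
267.4 [0.5125 0.1901] [ 0.8296 -0.5625]
270 [0.5156 0.1884] [ 0.3144 -0.1688]
[ 0.5114 -0.0072  0.1143] [-0.0143  0.3444 -0.1707  1.0549  0.0004  1.7185]
```

```bash
python3 -m crank '[[[0,0.5,2],[0,0,0],0],[[-0.2,3,0],[0,0,0],0],[[-0.2,4.5,0],[0,0,0],0],[[-0.2,4.5,0],[0,0,0],0],[[-0.2,4.5,0],[0,0,0],0],[[-0.2,4.5,0],[0,0,0],0],[[-0.2,4.5,0],[0,0,0],0],[[0,4.5,0],[0,0,0],0]]'|grep -E 'tcp|ft|gap'; python3 -m crank '[[[0,1,0],[0,0,0],0],[[0,0,0],[0,0,0],0],[[0,0,0],[0,0,0],0]]'|grep -E 'tcp|ft|gap'
```

```text
tcp_pos: [0.4989, 0.3025, 0.1339]
ft_force: [-0.2, 0.0, -0.0]
finger_gap: -0.001
tcp_pos: [0.499, 0.3087, 0.1335]
ft_force: [-0.2, -0.8, -0.2]
finger_gap: -0.0
```

```bash
python3 -m crank '[[[0,0,-3],[0,0,0],0],[[0,0,-3],[0,0,0],0],[[0,0,-2.5],[0,0,0],0],[[0,0,-1],[0,0,0],0],[[0,0,0],[0,0,0],0],[[0,0,0],[0,0,0],0]]'|grep -E 'tcp|ft'
```

```text
tcp_pos: [0.5004, 0.3083, 0.04]
ft_force: [0.3, 0.2, -0.2]
```

```bash
python3 -m crank '[[[-0.2,-0.9,-0.3],[0,0,0],0],[[-0.2,-0.9,0],[0,0,0],0],[[-0.35,-0.6,0],[0,0,0],0],[[-0.35,-0.6,0],[0,0,0],0],[[-0.44,-0.86,0],[0,0,0],0],[[-0.32,-0.96,0],[0,0,0],0],[[-0.16,-1.06,0],[0,0,0],0],[[0,0,0],[0,0,0],0]]'|grep -E 'tcp|ft'; python3 -m crank '[[[0.03,-1.12,0],[0,0,0],0],[[0.24,-1.15,0],[0,0,0],0],[[0.48,-1.13,0],[0,0,0],0],[[0,0,0],[0,0,0],0]]'|grep -E 'tcp|ft'
```

```text
tcp_pos: [0.4782, 0.2478, 0.0357]
ft_force: [0.7, 0.3, -0.6]
tcp_pos: [0.4872, 0.2138, 0.0357]
ft_force: [-0.6, 1.4, 0.2]
```

```bash
python3 -m crank '[[[0.36,-0.53,0],[0,0,0],0],[[0.36,-0.53,0],[0,0,0],0],[[0.47,-0.46,0],[0,0,0],0],[[0.47,-0.46,0],[0,0,0],0],[[0,0,0],[0,0,0],0]]'|grep -E 'tcp|ft'; python3 -m crank '[[[0.42,-0.28,0],[0,0,0],0],[[0.42,-0.28,0],[0,0,0],0],[[0,0,0],[0,0,0],0]]'|grep -E 'tcp|ft'
python3 -m crank '[[[0.2,-0.1,0],[0,0,0],0],[[0,0,0],[0,0,0],0]]'|grep -E 'tcp|ft'
```

```text
tcp_pos: [0.5041, 0.1953, 0.0358]
ft_force: [0.3, 0.4, 1.3]
tcp_pos: [0.5117, 0.1904, 0.0358]
ft_force: [-1.4, 1.8, 0.9]
tcp_pos: [0.512, 0.1902, 0.0357]
ft_force: [-4.6, 4.4, 2.4]
```

```bash
python3 -m crank '[[[0.2,0,0],[0,0,0],0],[[0,0,0],[0,0,0],0]]'|grep -E 'tcp|ft'; python3 -m crank '[[[0.2,0,0],[0,0,0],0],[[0,0,0],[0,0,0],0]]'|grep -E 'tcp|ft'
```

```text
tcp_pos: [0.5122, 0.1902, 0.0355]
ft_force: [-9.3, 4.8, 5.0]
tcp_pos: [0.5123, 0.1901, 0.0353]
ft_force: [-13.1, 4.4, 7.4]
```

The finger is held at the predicted shut position while the force rises, so the lever is at its stop. I'll back off and take a last look.

```bash
python3 -m crank '[[[-1,0.3,0],[0,0,0],0],[[-2,0.5,0],[0,0,0],0],[[-1,0,2.5],[0,0,0],0],[[0,0,4],[0,0,0],0],[[-1,-4,2],[0,0,0],0],[[-1,-4.5,1],[0,0,0],0],[[-1,-4.5,0],[0,0,0],0],[[-1,-4.5,0],[0,0,0],0]]'|grep -E 'tcp|ft'; python3 -m crank '[[[-1,-4,0],[0,0,0],0],[[0,-3,0],[0,0,0],0],[[0,0,0],[0,0,0],0],[[0,0,0],[0,0,0],0]]'|grep -E 'tcp|ft|time'
python3 - <<'E'
from h import *
snap('top','t7');a=cv2.imread('pics/t7.png')[170:280,155:265]
snap('side','s7');b=cv2.imread('pics/s7.png')[245:345,145:255]
k=lambda i,f:cv2.resize(i,None,fx=f,fy=f,interpolation=cv2.INTER_CUBIC)
cv2.imwrite('pics/c8.png',np.hstack([k(a,3.6),k(cv2.copyMakeBorder(b,0,10,0,0,0),3.6)]))
from prof import *
go([('t7',.042),('s7',.042)])
E
```

```text
tcp_pos: [0.4383, 0.0206, 0.1319]
ft_force: [0.2, -0.0, 0.2]
time: 21.95
tcp_pos: [0.4281, -0.0484, 0.1312]
ft_force: [1.0, 0.0, -0.2]
S  -12 -11 -10 -9 -8 -7 -6 -5 -4 -3 -2 -1 0 1 2 3 4 5 6 7 8 9 10 11 12
t7 +1 R 58 58 58 58 58 58 58 58 58 60 63 67 72 78 83 87 90 91 92 92 93 93 93 93 91
      R-B 32 32 32 32 32 32 32 32 32 31 30 29 28 27 27 26 25 24 23 23 23 22 22 22 22
t7 -1 R 90 90 90 90 90 90 89 87 84 80 75 70 67 65 64 65 66 67 67 68 68 68 68 68 68
      R-B 22 22 22 22 22 22 23 23 23 24 24 25 27 29 32 34 36 37 38 38 38 38 38 38 38
s7 +1 R 170 170 170 170 170 170 170 170 170 170 170 170 170 170 169 170 170 169 169 169 170 170 169 169 169
      R-B 17 17 17 17 17 17 17 17 17 17 17 17 17 17 17 17 17 17 17 16 16 17 17 17 17
s7 -1 R 192 192 192 192 192 192 191 189 187 184 181 178 175 170 164 155 143 130 119 109 103 99 98 98 99
      R-B 52 52 52 52 52 52 51 51 51 50 49 48 47 47 47 47 48 49 51 53 55 57 58 58 58
```

View pics/c8.png

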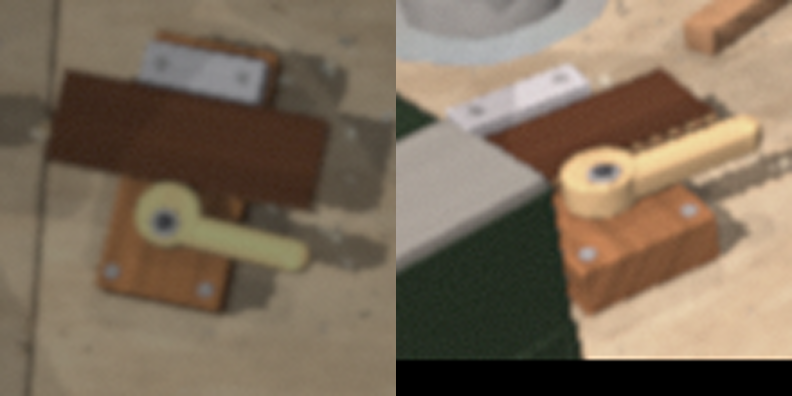

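The lamina is against the fence. The lever now points along the jig's -y, from the bolt at (165,221) to its end at (297,257). I'll check the angle by segmentation against the open picture.

```bash
python3 - <<'E'
from h import *
for n,x0,y0,x1,y1 in(('t0',180,222,220,275),('t7',190,215,250,255)):
    i=cv2.imread(f'pics/{n}.png')[y0:y1,x0:x1].astype(int);b,g,r=i[...,0],i[...,1],i[...,2]
    m=((g>100)&(g-b>30)&(g>.8*r)).astype(np.uint8);nn,l,s,c=cv2.connectedComponentsWithStats(m);k=1+np.argmax(s[1:,4]);ys,xs=np.nonzero(l==k)
    P=np.array([w(n,u+x0,v+y0,.048)[:2] for u,v in zip(xs,ys)]);p=np.array([.5494,.248])
    d=P-p;R=np.hypot(*d.T);D=d[(R>.035)];v=np.linalg.eigh(np.cov(D.T))[1][:,1]; a=np.degrees(np.arctan2(*(v*np.sign(v@D.mean(0)))[::-1]))%360
    e=d[R>.06].mean(0);print(n,len(xs),R.max(),a,np.degrees(np.arctan2(e[1],e[0]))%360)
E
```

```text
t0 353 0.08979070050083221 163.13809098575308 161.30945427223926
t7 419 0.08781785988843607 256.6012924831429 256.9081431630589
```

The lever reads about 2° short of the stop angle, which is within measuring error. To be sure, I'll press it once more nearer its end.

```bash
python3 -m crank '[[[0.8,3.7,0],[0,0,0],0],[[0.8,3.8,0],[0,0,0],0],[[0.8,3.8,0],[0,0,0],0],[[0.8,3.8,0],[0,0,0],0],[[0.9,3.8,0],[0,0,0],0],[[0.8,3.7,0],[0,0,0],0],[[0,0,0],[0,0,0],0],[[0,0,0],[0,0,0],0]]'|grep -E 'tcp|ft'; python3 -m crank '[[[0,0,-3],[0,0,0],0],[[0,0,-3],[0,0,0],0],[[0,0,-2],[0,0,0],0],[[0,0,-0.8],[0,0,0],0],[[0,0,0],[0,0,0],0],[[0,0,0],[0,0,0],0]]'|grep -E 'tcp|ft'
```

```text
tcp_pos: [0.4761, 0.1801, 0.1304]
ft_force: [-0.3, -0.2, 0.0]
tcp_pos: [0.4773, 0.1783, 0.0438]
ft_force: [0.4, 0.5, 0.5]
```

```bash
python3 -m crank '[[[1,-0.1,-0.4],[0,0,0],0],[[1,-0.1,0],[0,0,0],0],[[0.7,0,0],[0,0,0],0],[[0.4,0,0],[0,0,0],0],[[0,0,0],[0,0,0],0]]'|grep -E 'tcp|ft'; python3 -m crank '[[[0.3,0,0],[0,0,0],0],[[0,0,0],[0,0,0],0]]'|grep -E 'tcp|ft'; python3 -m crank '[[[0.3,0,0],[0,0,0],0],[[0,0,0],[0,0,0],0]]'|grep -E 'tcp|ft';python3 -m crank '[[[0.2,0,0],[0,0,0],0],[[0,0,0],[0,0,0],0]]'|grep -E 'tcp|ft'
```

```text
tcp_pos: [0.5087, 0.1764, 0.039]
ft_force: [-0.8, -0.3, 0.5]
tcp_pos: [0.5098, 0.1763, 0.0385]
ft_force: [-1.7, -1.0, 0.4]
tcp_pos: [0.5103, 0.1762, 0.0383]
ft_force: [-8.2, -0.9, 4.9]
tcp_pos: [0.5105, 0.1761, 0.0382]
ft_force: [-11.1, -0.3, 8.6]
```

It's stopped at the predicted shut position again, and a rising load doesn't move it. I'll back off and check.

```bash
python3 -m crank '[[[-1.5,0,0],[0,0,0],0],[[-2.5,0,0],[0,0,0],0],[[0,0,3],[0,0,0],0],[[0,0,4],[0,0,0],0],[[-1,-4,2],[0,0,0],0],[[-1,-4.5,0],[0,0,0],0],[[-1,-4.5,0],[0,0,0],0],[[-1,-4.5,0],[0,0,0],0]]'|grep -E 'ft'; python3 -m crank '[[[-1,-3,0],[0,0,0],0],[[0,-2,0],[0,0,0],0],[[0,0,0],[0,0,0],0],[[0,0,0],[0,0,0],0]]'|grep -E 'tcp|ft|time'
python3 - <<'E'
from h import *
snap('top','t8');n='t8';x0,y0,x1,y1=190,215,250,255
i=cv2.imread(f'pics/{n}.png')[y0:y1,x0:x1].astype(int);b,g,r=i[...,0],i[...,1],i[...,2]
m=((g>100)&(g-b>30)&(g>.8*r)).astype(np.uint8);nn,l,s,c=cv2.connectedComponentsWithStats(m);k=1+np.argmax(s[1:,4]);ys,xs=np.nonzero(l==k)
P=np.array([w(n,u+x0,v+y0,.048)[:2] for u,v in zip(xs,ys)]);d=P-[.5494,.248];R=np.hypot(*d.T);e=d[R>.06].mean(0);print(len(xs),np.degrees(np.arctan2(e[1],e[0]))%360)
A=cv2.imread('pics/t7.png')[170:280,155:265].astype(int);B=cv2.imread('pics/t8.png')[170:280,155:265].astype(int);print('diff',(abs(A-B).max(2)>25).sum())
E
```

```text
ft_force: [1.7, -0.7, 0.6]
time: 25.75
tcp_pos: [0.4261, -0.0487, 0.1291]
ft_force: [0.3, 0.0, -0.1]
422 256.7753632843715
diff 0
```

The second push changed nothing, so the lever is fully shut. I'm handing in.

```bash
python3 -c "
from cell import bot
print(bot.sign_off())"
```

```text
the job is handed in; nothing more can be done
None
```

The job is handed in at about 26 s: the loose lamina lies on top of the other three with its ends level to about 1 mm by the camera, and the cam lever is shut at its stop with the stack against the fence.

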